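Lock the router's plunge with the T-key through the table's access slot

ROBOT

A 6-joint arm with a two-finger parallel gripper is mounted at the origin on the work surface. World frame = base frame: x ahead of the robot, y to its left, z up, the work surface at z = 0. Lengths are in m, angles in rad, forces in N, time in s.
With the tool pointing down it reaches from about 0.25 to 0.85 m from the base axis. Payload 12.5 kg.
Tool frame: the origin (TCP) lies midway between the tips of the shut fingers; the grasp point (between the pads) lies 19 mm behind it; z points along the fingers, y is the line along which they close (so a half turn about z gives the same grasp; the last joint's range is limited). The gripper opens to 93 mm and grips with 3 to 60 N. Pads are 15 mm wide; open, the fingers measure 128 mm over their backs; the gripper's body (75 mm by 188 mm) begins 65 mm behind the grasp point.
Start: joints at [1.032, 0.351, 1.652, -0, 1.139, -0.085], TCP at [0.241, 0.494, 0.219] pointing down, gripper open.
Joint ranges: [-2.75, 2.75], [-0.79, 2.1], [0.01, 2.65], [-1.57, 4.71], [0.07, 3.14], [-2.87, 2.87]. Speed limits (rad/s): [2.22, 2.22, 2.79, 3.14, 3.14, 3.14].

INTERFACE

Orientations are given as a unit quaternion [w, x, y, z].
In Python, from station import arm gives the robot as it stands.
- The arm moves only by the tool apply_moves, never from a script. Its argument "targets" is a list that holds one entry, the list of rows, each a list of 6 numbers: the shift along the tool's x, y, z in cm, then the turn, a rotation vector about the tool's x, y, z in degrees. A call has exactly 8 rows; each row is the pose to reach, as a shift and turn from the pose commanded when the call began, along the tool's axes at that moment; what a row does not reach only later rows make up. A row lasts 1/12 s, in which the tool goes at most 41.7 mm and 7.16 degrees, less where a joint would pass 70% of its speed; a pose out of reach is approached as far as the arm can. A call with a gripper value outside its range is refused whole. "jaw" is the closure, from -1 (fully open) to 1 (shut), set as the call begins (left out, the last holds). The fingers move at their own pace and stop on an object; the grip force is fixed at half the most. Time passes only in rows, so rows that repeat a pose let the fingers close, or fill a call up. It gives the time, the measured TCP pose, the force, the opening and the grip force at its end, in the units of the state.
- arm.observe(): the state, without advancing time (a new reading comes with each control period).
- arm.capture(name): name is "scene" or "top"; returns (picture, depth): 400x640x3 uint8, red, green, blue; 400x640 float32, m along the optical axis (not along the pixel's ray), 0 where there is no reading.
- arm.camera_model(name): a dict with "fx", "fy", "cx", "cy" (pixels), "R" (3x3) and "t" (3): a world point X has camera coordinates R X + t. Camera axes: x right, y down, z forward; pixel columns grow to the right and rows downward; lengths in m; the calibration is good to about 2 mm. A picture is of the moment at which its call begins. camera_model takes no time and is no camera call.
- arm.hand_in(): hands the job in; it is judged then, once.
The state is a dict: "clock": time; "joints": joint angles; "dq": joint speeds; "joint_efforts": joint torques, N m; "tool_pos": TCP position; "tcp_rot": TCP orientation; "wrist_force": force on the tool from outside, world axes, zero at the start; "wrist_torque": the same for the moment, N m; "finger_gap": opening from 0.0 (shut) to 1.0 (fully open); "grasp_force": force on a finger pad.
Only numpy, scipy, OpenCV 4.12 (cv2) and the standard library are available. Lean on these libraries where they do the work, as an engineer would, in place of code of your own. Each camera call takes 0.05 s, during which the arm holds its last target. There are 200 camera calls.

TASK

Lock the plunge of the router that hangs under the router table: take the orange T-handled key from its stand, put its square end through the long slot in the metal plate and feel along under light pressure until it drops into the lock socket hidden below, seat it fully and turn it clockwise, seen from above, to its stop a quarter turn on. Then draw the key out and stand it upright back in the hole of its stand, all the way down, and let go. The router floats on soft springs, so never lean on the key and push it down, and do not touch the router bit, hit the table hard or disturb the cup, the spanner and the brass gauge bar.

Things in the scene. Friction and masses are not known exactly. Their poses are not given: they have to be found in the camera images.
- router_table: Low router table fixed on the bench: 360 mm (x) by 420 mm (y), 80 mm high, wooden sides, grey top, flush aluminium plate 235 by 299 mm, 10 mm thick. Origin: centre of its underside, below the router bit; x away from the robot, y left, z up. The slot through the plate is at x = -75 mm, y = -45 to 45 mm. A plywood fence, 60 mm above the top, stands at x = 40 to 103 mm.
- slot_left_end (a point): Middle of the left (+y) end of the plate's slot, at the plate's top face. The slot is 12 mm wide and 90 mm long, straight between its two end points, and 10 mm deep: its floor is the black flat face of the router carriage, which lies against the plate's underside.
- slot_right_end (a point): Middle of the slot's right (-y) end, at the plate's top face. The lock socket, a square hole in the slot's floor, is black in black; its centre lies anywhere within 30 mm of the slot's middle, to the left or the right, on the slot's centre line. Different routers fit, so its place is not known and must be felt for.
- plunge_carriage (a joint): How far (m) the sprung router carriage has been pushed down: 0 at rest against its top stop. It begins to give at about 4 N and then sinks about 1 mm for every 2 N more. More than 6 mm (about 16 N) spoils the depth setting; 1 to 2 mm is a good pressure to feel with.
- plunge_lock (a joint): Angle (rad) of the lock socket, clockwise from above: 0 at the start, 1.57 locked, at its stop. Square hole 11 mm wide, 14 mm deep in the slot's floor, sides parallel to the slot at 0 and 1.57. Turns at about 0.12 N m, stays where left. The key has 0.17 rad of play in it, so the hand turns a little farther; it can turn only when fully in, its square end below the plate.
- t_key: T-key 108 mm long, 0.16 kg, in its stand. Origin: centre of the tip's lower end; z up the key, x along the handle. From the tip: square end 9.5 mm wide, 12 mm long (lowest 4 mm tapered to 6.5; flats along x, y), neck 8 mm across up to 30 mm, sleeve 18 mm across up to 80, orange handle from 80 to 108 mm: 64 mm long (x), 18 thick (y). Seated in the lock, the tip is 24 mm below the plate's top.
- key_stand: Dark wooden block 75 by 75 mm, 50 mm high, fixed on the bench left or right of the router table. The key's square hole in its middle is 12 mm wide, 42 mm deep, sides parallel to the block's. Small cutters, up to 74 mm high, stand in its corners. Origin: centre of its underside. With the key home its sleeve rests on the block, the tip 20 mm above the origin.
- stand_hole (a point): Centre of the mouth of the stand's hole, 50 mm above the bench.
- router_bit: Router bit with two blue cutting edges, 23 mm across, standing 32 mm above the plate in the red ring. Origin on its axis at the plate's top. Do not touch.
- cup: White plastic cup 90 mm across and 110 mm high on the bench, on the other side of the router table from the stand. Origin: centre of its underside. Leave alone.
- collet_spanner: Flat steel spanner 180 mm long lying on the right of the router table's top. Origin: its middle, on the underside. Leave alone.
- gauge_bar: Brass bar 12 by 75 by 12 mm lying on the router table's top. Origin: centre of its underside. Leave alone.
Not all that is in view belongs to the job. What is shaped like the t_key but purple or white is not meant.

How it is judged:
By the outcome, as a careful person would: the job done as asked, in the order asked, and still so for the second after the job is handed in, with the robot touching nothing.
It also fails if it takes over 67 s, if anything falls off the work surface, if the arm or the gripper's body presses on something with over 40 N, if the wrist force passes 120 N, or if a joint passes its speed limit or range.

## Working session

There is one attempt and no reset: what is moved stays moved. The work goes in short steps, Python scripts to look and compute and a tool call to move; the robot and the scene stay as the last step left them, time stands still between calls to the robot, and variables do not carry over. Pictures are saved under pics/ and viewed, at most 10 in all, crops included, and the job is handed in when it is done.

Besides the shell and the picture viewer there is one more tool, called after "Call:" by a JSON object that holds its "fn" and its "kwargs", one argument or row to a line. apply_moves: Moves the arm, as the interface text tells. Its arguments: {"type":"object","properties":{"targets":{"type":"array","items":{"type":"array","items":{"type":"array","items":{"type":"number"}}}},"jaw":{"type":"number"}},"required":["targets"]}

```bash
mkdir -p pics; cat > h.py <<'E'
from station import arm
import numpy as np, cv2
from scipy.spatial.transform import Rotation as R
def snap(n,f):
    p,d=arm.capture(n); cv2.imwrite(f'pics/{f}.png',p[:,:,::-1]); np.save(f'pics/{f}.npy',d); return p,d
def world(n,u,v,d):
    m=arm.camera_model(n); c=np.array([(u-m['cx'])/m['fx']*d,(v-m['cy'])/m['fy']*d,d]); return np.array(m['R']).T@(c-np.array(m['t']))
def atz(n,u,v,z):
    m=arm.camera_model(n); Rm=np.array(m['R']).T; o=-Rm@np.array(m['t']); r=Rm@np.array([(u-m['cx'])/m['fx'],(v-m['cy'])/m['fy'],1]); return o+r*(z-o[2])/r[2]
def st():
    s=arm.observe(); r=s['tcp_rot']; return s,R.from_quat([r[1],r[2],r[3],r[0]])
E
python3 - <<'E'
from h import *
snap('scene','s0');snap('top','t0')
s,r=st();print(s);print(r.as_matrix().round(3))
for n in('scene','top'):
    m=arm.camera_model(n);print(n,m)
E
```

```text
{'clock': 0.1, 'joints': array([ 1.03240508e+00,  3.51168559e-01,  1.65233592e+00, -1.32801612e-06,
        1.13906936e+00, -8.46253366e-02]), 'dq': array([ 0.00046193,  0.00043856, -0.00330107,  0.00051592, -0.00141565,
        0.00108382]), 'joint_efforts': array([-9.28159134e-04, -4.98020339e+01, -2.85705239e+01,  6.98826299e-02,
        2.39347166e-02, -8.00898761e-05]), 'tool_pos': array([0.24093475, 0.49409614, 0.218172  ]), 'tcp_rot': array([-1.49789996e-04,  2.24941160e-01,  9.74372225e-01, -4.67166026e-04]), 'wrist_force': array([ 0.94223964, -0.74069021, -1.31656207]), 'wrist_torque': array([-0.01781537, -0.0236153 , -0.04482935]), 'grasp_force': 0.0, 'finger_gap': 1.0009448537458256}
[[-0.899  0.438 -0.001]
 [ 0.438  0.899 -0.001]
 [ 0.    -0.001 -1.   ]]
scene {'fx': 361.2052984319882, 'fy': 361.2052984319882, 'cx': 321.4456054202811, 'cy': 200.9699190880004, 'R': array([[-0.87327077,  0.48721247, -0.00470864],
       [ 0.38568792,  0.68533017, -0.61771141],
       [-0.29772973, -0.54124538, -0.78639077]]), 't': array([ 0.3807055 , -0.15294734,  1.07604217])}
top {'fx': 495.5954474085292, 'fy': 495.5954474085292, 'cx': 318.08127789567476, 'cy': 198.14951450276195, 'R': array([[-0.01867801, -0.99970016,  0.01583417],
       [-0.99751598,  0.01755671, -0.0682175 ],
       [ 0.06791905, -0.01706901, -0.99754481]]), 't': array([0.0509601 , 0.46868631, 1.58344662])}
```

```bash
ls
```

```text
h.py
pics
```

View pics/s0.png

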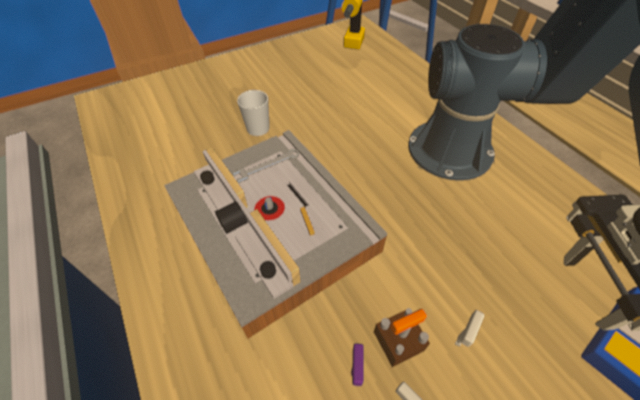

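View pics/t0.png

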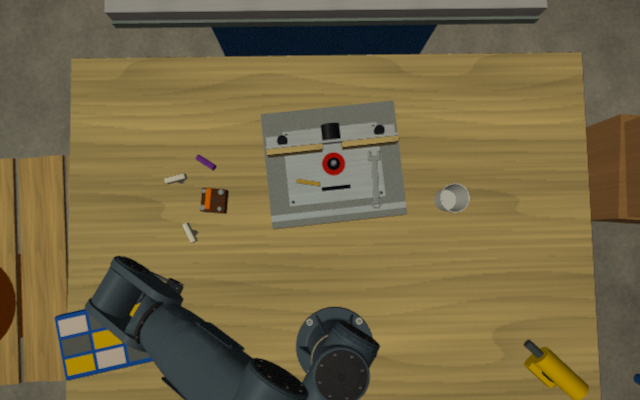

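Scene view: orange T-handle in the stand at (408,321), a purple lookalike at (358,364), and white ones at (473,328) and (408,392). The brass bar is at (308,221) and the slot at about (297,195). In the top view the stand is at (214,200), the slot at (336,188) and the bar at (308,182). I choose the orange one in the stand and will check it in a close crop.

```bash
python3 - <<'E'
import cv2,numpy as np
t=cv2.imread('pics/t0.png');s=cv2.imread('pics/s0.png')
f=lambda i,u,v,w,h,k:cv2.resize(i[v:v+h,u:u+w],None,fx=k,fy=k,interpolation=cv2.INTER_CUBIC)
a=f(t,190,178,50,40,8);b=f(t,290,168,70,35,5.7143)[:200]
c=f(s,365,295,80,75,5);d=f(s,265,165,80,75,5)[:,:400]
L=np.vstack([a[:320],cv2.resize(b,(400,200))]);Rr=np.vstack([c[:300],d[:220]])
o=np.hstack([L,Rr]);print(o.shape);cv2.imwrite('pics/c0.png',o)
E
```

```text
(520, 800, 3)
```

View pics/c0.png

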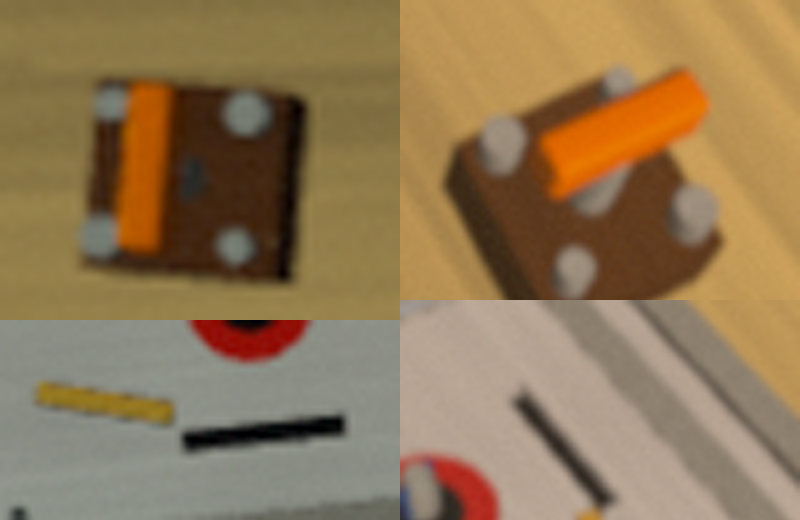

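Left top: orange handle with its centre near top pixel (208,199), upright over the block centre. Left bottom: slot ends at top pixels about (322,189) and (350,186.5). The purple and white lookalikes lie on the bench, so the orange one is right. Measuring now.

```bash
cat >> h.py <<'E'
def rects(n,p,box,fn,z,k=8):
    u,v,w,h=box; c=cv2.resize(p[v:v+h,u:u+w],None,fx=k,fy=k,interpolation=cv2.INTER_CUBIC).astype(int)
    m=fn(c).astype(np.uint8); N,l,s,ce=cv2.connectedComponentsWithStats(m); i=1+np.argmax(s[1:,4])
    ys,xs=np.nonzero(l==i); q=np.stack([(xs+.5)/k-.5+u,(ys+.5)/k-.5+v],1)
    W=np.array([atz(n,a,b,z)[:2] for a,b in q]).astype(np.float32)
    return cv2.minAreaRect(W),W.mean(0)
E
cat > m.py <<'E'
from h import *
P={'scene':cv2.imread('pics/s0.png')[:,:,::-1],'top':cv2.imread('pics/t0.png')[:,:,::-1]}
org=lambda c:(c[...,0]>150)&(c[...,2]<60)&(c[...,0]-c[...,1]>70)
dark=lambda c:(c.max(-1)<85)
print('handle',rects('top',P['top'],(190,178,50,40),org,.128))
print('handle s',rects('scene',P['scene'],(380,300,55,40),org,.128))
print('slot t',rects('top',P['top'],(316,180,42,16),dark,.08))
print('slot s',rects('scene',P['scene'],(283,178,35,33),dark,.08))
brown=lambda c:(c[...,0]-c[...,2]>18)&(c[...,0]<110)&(c[...,0]>45)
print('block',rects('top',P['top'],(190,178,50,40),lambda c:brown(c)|org(c)|((c.max(-1)-c.min(-1)<25)&(c.max(-1)>90)),.05))
for u,v in((97,80),(83,265),(293,95),(276,278)): print(atz('top',190+u/8-.5,178+v/8-.5,.05))
d=np.load('pics/t0.npy')
for u,v in((208,199),(336,180),(336,188),(220,192)): print(world('top',u,v,d[v,u]))
print('bit',world('top',333,163,d[163,333]))
E
python3 m.py
```

```text
Traceback (most recent call last):
  File "m.py", line 5, in <module>
    print('handle',rects('top',P['top'],(190,178,50,40),org,.128))
                   ~~~~~^^^^^^^^^^^^^^^^^^^^^^^^^^^^^^^^^^^^^^^^^
  File "h.py", line 16, in rects
    W=np.array([atz(n,a,b,z)[:2] for a,b in q]).astype(np.float32)
                ~~~^^^^^^^^^
  File "h.py", line 9, in atz
    m=arm.camera_model(n); Rm=np.array(m['R']).T; o=-Rm@np.array(m['t']); r=Rm@np.array([(u-m['cx'])/m['fx'],(v-m['cy'])/m['fy'],1]); return o+r*(z-o[2])/r[2]
ValueError: time passes only in moves, steps and waits
```

```bash
sed -i 's/arm\.camera_model(n);/CM(n);/; 3a from functools import lru_cache\n@lru_cache\ndef CM(n): return arm.camera_model(n)' h.py; python3 m.py
```

```text
handle (((0.4676102101802826, 0.3754090964794159), (0.014062768779695034, 0.060068607330322266), 85.02112579345703), array([0.4673319 , 0.37531662], dtype=float32))
handle s (((0.47117993235588074, 0.37884441018104553), (0.021883757784962654, 0.06830708682537079), 84.97490692138672), array([0.4707742 , 0.37869427], dtype=float32))
slot t (((0.49764853715896606, -0.011693913489580154), (0.011973441578447819, 0.08898138999938965), 5.221919059753418), array([ 0.4978387 , -0.01195251], dtype=float32))
slot s (((0.49853408336639404, -0.007585290819406509), (0.006866279058158398, 0.07713257521390915), 5.244879245758057), array([ 0.49847254, -0.00692565], dtype=float32))
block (((0.4668785035610199, 0.37034523487091064), (0.08593594282865524, 0.07876870036125183), 84.58614349365234), array([0.46526116, 0.3679542 ], dtype=float32))
[0.50726406 0.40921635 0.05      ]
[0.43447007 0.41488756 0.05      ]
[0.50000441 0.33231034 0.05      ]
[0.42800265 0.33940287 0.05      ]
[0.46482664 0.37250028 0.13222324]
[ 0.52054825 -0.01309612  0.08107499]
[ 0.49618789 -0.01290896  0.07475856]
[0.49039046 0.34804991 0.06963308]
bit [ 0.57041459 -0.00368437  0.105638  ]
```

```bash
cat >> h.py <<'E'
def plan(x,y,z,yaw):
    "world TCP target, yaw of tool y axis (deg) -> shift cm, turn deg about tool z"
    s,r=st(); M=r.as_matrix(); a=np.arctan2(M[1,1],M[0,1]); d=np.array([x,y,z])-s['tool_pos']
    X=np.array([-np.sin(a),np.cos(a)])*(1 if M[:2,0]@[-np.sin(a),np.cos(a)]>0 else -1)
    Y=np.array([np.cos(a),np.sin(a)])
    print('t',s['clock'],'pos',s['tool_pos'].round(4),'yaw',round(np.degrees(a),2),'tilt',M[:,2].round(4),'F',s['wrist_force'].round(2),'T',s['wrist_torque'].round(3),'gap',round(s['finger_gap'],3),'j6',s['joints'][5].round(3))
    print('shift cm',(100*d[:2]@X).round(2),(100*d[:2]@Y).round(2),(-100*d[2]).round(2),'turn z',round(-(yaw-np.degrees(a)),2))
E
python3 -c "
from h import *
plan(.4675,.375,.16,85)"
```

```text
t 0.1 pos [0.2409 0.4941 0.2182] yaw 64.0 tilt [-5.e-04 -8.e-04 -1.e+00] F [ 0.94 -0.74 -1.32] T [-0.018 -0.024 -0.045] gap 1.001 j6 -0.085
shift cm -25.58 -0.77 5.82 turn z -21.0
```

Call:
{"fn": "apply_moves", "kwargs": {
  "targets": [
    [[-3,-0.1,0.5,0,0,-3],[-7,-0.2,1.5,0,0,-6],[-11,-0.3,2.5,0,0,-9],[-15,-0.4,3.5,0,0,-12],[-19,-0.6,4.5,0,0,-15],[-22.5,-0.7,5.3,0,0,-18],[-25,-0.77,5.7,0,0,-21],[-25.58,-0.77,5.8,0,0,-21]]
  ],
  "jaw": -0.2
}}

```text
clock: 0.77
tool_pos: [0.4702, 0.3729, 0.1593]
tcp_rot: [-0.0, 0.044, 0.999, -0.001]
wrist_force: [0.6, -0.7, 0.3]
finger_gap: 0.604
grasp_force: 0.0
```

```bash
python3 -c "
from h import *
plan(.4675,.375,.096,85)
p,d=snap('scene','s1')
cv2.imwrite('pics/c1.png',cv2.resize(p[240:390,330:530,::-1],None,fx=4,fy=4,interpolation=cv2.INTER_CUBIC))"
```

```text
t 0.7667 pos [0.4702 0.3729 0.1593] yaw 84.99 tilt [-9.0e-04 -1.2e-03 -1.0e+00] F [ 0.61 -0.72  0.33] T [ 0.006 -0.028  0.015] gap 0.604 j6 -0.89
shift cm 0.28 0.18 6.33 turn z -0.01
```

View pics/c1.png

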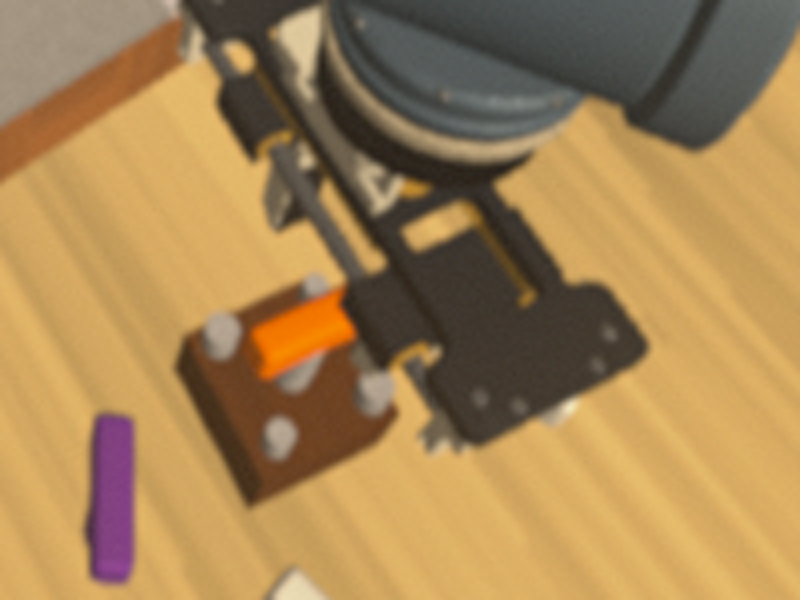

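The orange handle is seen between the open fingers: crop (300,335), fingers at (280,200) and (440,435). I'll check the projection and the settling.

```bash
python3 -c "
from h import *
plan(.4675,.375,.096,85)
m=CM('scene')
for X in ([.4702,.3729,.16],[.4702,.33,.16],[.4702,.43,.16],[.4675,.375,.128],[.4675,.375,.05]):
  c=m['R']@np.array(X)+m['t']; print(X,(c[0]/c[2]*m['fx']+m['cx']-330)*4,(c[1]/c[2]*m['fy']+m['cy']-240)*4)"
```

```text
t 0.8167 pos [0.4694 0.3736 0.1596] yaw 84.83 tilt [-9.e-04 -9.e-04 -1.e+00] F [-0.72 -1.26 -0.15] T [ 0.051 -0.022  0.057] gap 0.602 j6 -0.886
shift cm 0.2 0.12 6.36 turn z -0.17
[0.4702, 0.3729, 0.16] 324.4289923297215 283.52402313379457
[0.4702, 0.33, 0.16] 263.4324916093101 200.1078646165456
[0.4702, 0.43, 0.16] 413.22455889688126 404.95697369511254
[0.4675, 0.375, 0.128] 318.4229178757537 312.2926282787589
[0.4675, 0.375, 0.05] 288.0445837091611 371.1521784924548
```

Call:
{"fn": "apply_moves", "kwargs": {
  "targets": [
    [[0,0,1,0,0,0],[0,0,2.2,0,0,0],[0,0,3.4,0,0,0],[0,0,4.6,0,0,0],[0,0,5.6,0,0,0],[0,0,6.2,0,0,0],[0,0,6.4,0,0,0],[0,0,6.4,0,0,0]]
  ]
}}

```text
clock: 1.48
tool_pos: [0.4674, 0.3753, 0.0961]
tcp_rot: [-0.0, 0.044, 0.999, -0.0]
wrist_force: [-0.2, 0.7, -0.2]
finger_gap: 0.598
grasp_force: 0.0
```

Call:
{"fn": "apply_moves", "kwargs": {
  "targets": [
    [[0,0,0,0,0,0],[0,0,0,0,0,0],[0,0,0,0,0,0],[0,0,0,0,0,0],[0,0,0,0,0,0],[0,0,0,0,0,0],[0,0,0,0,0,0],[0,0,0,0,0,0]]
  ],
  "jaw": 1
}}

```text
clock: 2.15
tool_pos: [0.4677, 0.3753, 0.0968]
tcp_rot: [0.0, 0.044, 0.999, 0.0]
wrist_force: [0.2, -0.3, 1.4]
finger_gap: 0.19
grasp_force: 30.0
```

```bash
python3 -c "
from h import *
plan(.4675,.375,.096,85)"
```

```text
t 2.15 pos [0.4677 0.3753 0.0968] yaw 85.0 tilt [ 2.e-04  1.e-04 -1.e+00] F [ 0.23 -0.25  1.37] T [-0.031 -0.049  0.047] gap 0.19 j6 -0.885
shift cm 0.01 -0.03 0.08 turn z 0.0
```

Call:
{"fn": "apply_moves", "kwargs": {
  "targets": [
    [[0,0,-0.6,0,0,0],[0,0,-1.6,0,0,0],[0,0,-3,0,0,0],[0,0,-4.6,0,0,0],[0,0,-6.4,0,0,0],[0,0,-8.2,0,0,0],[0,0,-9.6,0,0,0],[0,0,-10,0,0,0]]
  ]
}}

```text
clock: 2.82
tool_pos: [0.4684, 0.3758, 0.1998]
tcp_rot: [0.002, 0.044, 0.999, 0.001]
wrist_force: [0.7, -0.6, -1.4]
finger_gap: 0.19
grasp_force: 30.0
```

```bash
python3 -c "
from h import *
plan(.4944,.0242,.190,95.2)"
```

```text
t 2.8167 pos [0.4684 0.3758 0.1998] yaw 85.0 tilt [ 0.0033  0.0022 -1.    ] F [ 0.68 -0.63 -1.38] T [ 0.037 -0.012 -0.033] gap 0.19 j6 -0.885
shift cm -5.66 -34.8 0.98 turn z -10.2
```

Call:
{"fn": "apply_moves", "kwargs": {
  "targets": [
    [[-0.3,-1.5,0,0,0,0],[-0.8,-4.5,0,0,0,0],[-1.3,-8,0,0,0,0],[-1.9,-11.8,0,0,0,0],[-2.5,-15.6,0,0,0,0],[-3.1,-19.4,0,0,0,0],[-3.7,-23.2,0,0,0,0],[-4.2,-26.5,0,0,0,0]]
  ]
}}

```text
clock: 3.48
tool_pos: [0.4854, 0.1047, 0.196]
tcp_rot: [-0.001, 0.044, 0.999, -0.0]
wrist_force: [0.2, 0.0, -1.3]
finger_gap: 0.188
grasp_force: 30.0
```

Call:
{"fn": "apply_moves", "kwargs": {
  "targets": [
    [[-0.5,-3,0,0,0,-2],[-0.9,-5.5,0,0,0,-5],[-1.2,-7.3,0,0,0,-8],[-1.4,-8.1,0,0,0,-10],[-1.46,-8.3,0.2,0,0,-10.2],[-1.46,-8.3,0.3,0,0,-10.2],[-1.46,-8.3,0.4,0,0,-10.2],[-1.46,-8.3,0.4,0,0,-10.2]]
  ]
}}

```text
clock: 4.15
tool_pos: [0.4932, 0.0242, 0.1922]
tcp_rot: [-0.0, -0.045, 0.999, 0.0]
wrist_force: [-0.4, 1.1, -0.9]
finger_gap: 0.19
grasp_force: 30.0
```

```bash
python3 -c "
from h import *
p,d=snap('scene','s2')
q,e=snap('top','t2')
plan(.4944,.0242,.165,95.2)
a=cv2.resize(p[130:230,240:345,::-1],None,fx=4,fy=4,interpolation=cv2.INTER_CUBIC)
b=cv2.resize(q[140:240,290:385,::-1],None,fx=4,fy=4,interpolation=cv2.INTER_CUBIC)
cv2.imwrite('pics/c2.png',np.hstack([a,b]))"
```

```text
t 4.25 pos [0.4935 0.0242 0.1925] yaw 95.22 tilt [-3.e-04  1.e-04 -1.e+00] F [-0.14  0.26 -1.4 ] T [ 0.03  -0.022  0.035] gap 0.191 j6 -1.707
shift cm -0.09 -0.01 2.75 turn z 0.02
```

View pics/c2.png

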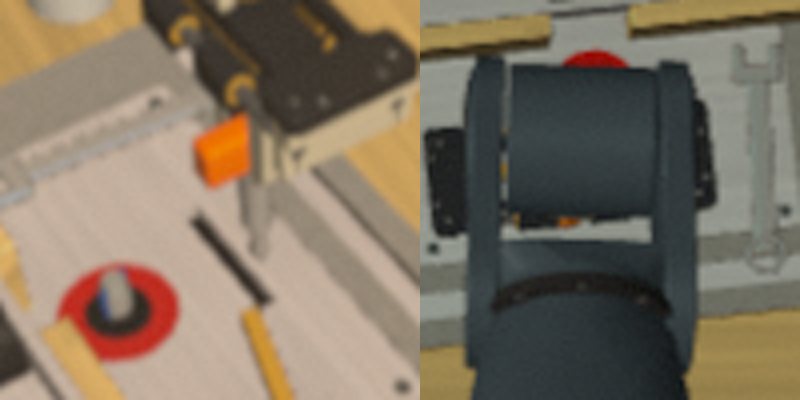

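Left half: tip hanging over the left part of the slot at crop (258,250). The slot runs from (195,217) to (268,302), with the brass bar beside its left end at (250,312). I'll compare the tip and slot positions in the same camera.

```bash
python3 -c "
from h import *
f=lambda u,v:(240+u/4-.375,130+v/4-.375)
print('tip',atz('scene',*f(258,253),.1157),'slot',atz('scene',*f(196,218),.08),atz('scene',*f(267,301),.08))
import sys
m=CM('scene')
for X in ([.4935,.0242,.1157],[.4935,.0242,.1457],[.4944,.0242,.08],[.4977+.0041,-.0117-.0448,.08],[.4977-.0041,-.0117+.0448,.08]):
  c=m['R']@np.array(X)+m['t']; print(X,(c[0]/c[2]*m['fx']+m['cx']-240)*4,(c[1]/c[2]*m['fy']+m['cy']-130)*4)"
```

```text
tip [0.49338874 0.02278458 0.1157    ] slot [ 0.50156522 -0.0475193   0.08      ] [0.49340457 0.03100357 0.08      ]
[0.4935, 0.0242, 0.1157] 257.470397959147 253.24253525594509
[0.4935, 0.0242, 0.1457] 255.20485260426744 218.9326025087555
[0.4944, 0.0242, 0.08] 258.65095582340473 292.18916195239456
[0.5018, -0.0565, 0.08] 187.80310392047386 207.0638290353021
[0.4936, 0.0331, 0.08] 266.8642853259064 302.0975427465946
```

Call:
{"fn": "apply_moves", "kwargs": {
  "targets": [
    [[-0.09,0,0.5,0,0,0],[-0.09,0,1.1,0,0,0],[-0.09,0,1.8,0,0,0],[-0.09,0,2.4,0,0,0],[-0.09,0,2.9,0,0,0],[-0.09,0,3.2,0,0,0],[-0.09,0,3.3,0,0,0],[-0.09,0,3.3,0,0,0]]
  ]
}}

```text
clock: 4.92
tool_pos: [0.4945, 0.0237, 0.1594]
tcp_rot: [-0.0, -0.045, 0.999, 0.0]
wrist_force: [0.3, -0.6, -1.4]
finger_gap: 0.191
grasp_force: 30.0
```

Call:
{"fn": "apply_moves", "kwargs": {
  "targets": [
    [[0,0,0.05,0,0,0],[0,0,0.1,0,0,0],[0,0,0.15,0,0,0],[0,0,0.2,0,0,0],[0,0,0.25,0,0,0],[0,0,0.3,0,0,0],[0,0,0.35,0,0,0],[0,0,0.35,0,0,0]]
  ]
}}

```text
clock: 5.58
tool_pos: [0.4945, 0.0238, 0.1561]
tcp_rot: [-0.0, -0.045, 0.999, -0.0]
wrist_force: [0.3, 0.0, -1.6]
finger_gap: 0.19
grasp_force: 30.0
```

```bash
python3 -c "
from h import *
plan(.4944,.0242,.1468,95.2)"
```

```text
t 5.5833 pos [0.4945 0.0238 0.1561] yaw 95.2 tilt [-1.e-04 -0.e+00 -1.e+00] F [ 0.28  0.04 -1.56] T [ 0.095 -0.033 -0.002] gap 0.19 j6 -1.708
shift cm 0.01 0.04 0.93 turn z 0.0
```

Call:
{"fn": "apply_moves", "kwargs": {
  "targets": [
    [[0,0,0.05,0,0,0],[0,0,0.1,0,0,0],[0,0,0.15,0,0,0],[0,0,0.2,0,0,0],[0,0,0.25,0,0,0],[0,0,0.3,0,0,0],[0,0,0.35,0,0,0],[0,0,0.4,0,0,0]]
  ]
}}

```text
clock: 6.25
tool_pos: [0.4946, 0.0238, 0.1521]
tcp_rot: [-0.0, -0.045, 0.999, -0.0]
wrist_force: [-0.1, -0.6, -0.9]
finger_gap: 0.193
grasp_force: 30.0
```

Call:
{"fn": "apply_moves", "kwargs": {
  "targets": [
    [[0,0,0.1,0,0,0],[0,0,0.2,0,0,0],[0,0,0.3,0,0,0],[0,0,0.4,0,0,0],[0,0,0.5,0,0,0],[0,0,0.55,0,0,0],[0,0,0.6,0,0,0],[0,0,0.6,0,0,0]]
  ]
}}

```text
clock: 6.92
tool_pos: [0.4946, 0.0238, 0.1463]
tcp_rot: [0.0, -0.045, 0.999, -0.0]
wrist_force: [-1.7, 0.3, 4.0]
finger_gap: 0.193
grasp_force: 30.0
```

Call:
{"fn": "apply_moves", "kwargs": {
  "targets": [
    [[0,-0.05,0.03,0,0,0],[0,-0.1,0.06,0,0,0],[0,-0.15,0.06,0,0,0],[0,-0.2,0.06,0,0,0],[0,-0.25,0.06,0,0,0],[0,-0.3,0.06,0,0,0],[0,-0.35,0.06,0,0,0],[0,-0.35,0.06,0,0,0]]
  ]
}}

```text
clock: 7.58
tool_pos: [0.495, 0.0202, 0.1456]
tcp_rot: [0.0, -0.045, 0.999, 0.0]
wrist_force: [0.1, 3.0, 3.9]
finger_gap: 0.193
grasp_force: 30.0
```

Call:
{"fn": "apply_moves", "kwargs": {
  "targets": [
    [[0,-0.05,0,0,0,0],[0,-0.1,0,0,0,0],[0,-0.15,0,0,0,0],[0,-0.2,0,0,0,0],[0,-0.25,0,0,0,0],[0,-0.3,0,0,0,0],[0,-0.3,0,0,0,0],[0,-0.3,0,0,0,0]]
  ]
}}

```text
clock: 8.25
tool_pos: [0.4952, 0.0172, 0.1456]
tcp_rot: [0.0, -0.045, 0.999, -0.0]
wrist_force: [-0.2, 3.2, 4.3]
finger_gap: 0.191
grasp_force: 30.0
```

Call:
{"fn": "apply_moves", "kwargs": {
  "targets": [
    [[0,-0.05,0.03,0,0,0],[0,-0.1,0.05,0,0,0],[0,-0.15,0.05,0,0,0],[0,-0.2,0.05,0,0,0],[0,-0.25,0.05,0,0,0],[0,-0.3,0.05,0,0,0],[0,-0.3,0.05,0,0,0],[0,-0.3,0.05,0,0,0]]
  ]
}}

```text
clock: 8.92
tool_pos: [0.4955, 0.0142, 0.1451]
tcp_rot: [0.0, -0.045, 0.999, -0.0]
wrist_force: [0.4, 3.3, 4.1]
finger_gap: 0.193
grasp_force: 30.0
```

Call:
{"fn": "apply_moves", "kwargs": {
  "targets": [
    [[0,-0.05,0,0,0,0],[0,-0.1,0,0,0,0],[0,-0.15,0,0,0,0],[0,-0.2,0,0,0,0],[0,-0.25,0,0,0,0],[0,-0.3,0,0,0,0],[0,-0.3,0,0,0,0],[0,-0.3,0,0,0,0]]
  ]
}}

```text
clock: 9.58
tool_pos: [0.4957, 0.0113, 0.145]
tcp_rot: [-0.0, -0.045, 0.999, -0.0]
wrist_force: [-1.3, 4.0, 4.8]
finger_gap: 0.192
grasp_force: 30.0
```

```bash
python3 -c "
from h import *
plan(.4977,-.0117,.1468,95.2)"
```

```text
t 9.5833 pos [0.4957 0.0113 0.145 ] yaw 95.2 tilt [-0.e+00 -1.e-04 -1.e+00] F [-1.3  4.   4.8] T [1.081 0.078 0.005] gap 0.192 j6 -1.733
shift cm 0.01 -2.3 -0.18 turn z 0.0
```

Call:
{"fn": "apply_moves", "kwargs": {
  "targets": [
    [[0,-0.05,0,0,0,0],[0,-0.1,0,0,0,0],[0,-0.15,0,0,0,0],[0,-0.2,0,0,0,0],[0,-0.25,0,0,0,0],[0,-0.3,0,0,0,0],[0,-0.3,0,0,0,0],[0,-0.3,0,0,0,0]]
  ]
}}

```text
clock: 10.25
tool_pos: [0.496, 0.0082, 0.145]
tcp_rot: [-0.0, -0.045, 0.999, -0.0]
wrist_force: [-0.5, 3.7, 4.4]
finger_gap: 0.192
grasp_force: 30.0
```

Call:
{"fn": "apply_moves", "kwargs": {
  "targets": [
    [[0,-0.05,0,0,0,0],[0,-0.1,0,0,0,0],[0,-0.15,0,0,0,0],[0,-0.2,0,0,0,0],[0,-0.25,0,0,0,0],[0,-0.3,0,0,0,0],[0,-0.3,0,0,0,0],[0,-0.3,0,0,0,0]]
  ]
}}

```text
clock: 10.92
tool_pos: [0.4962, 0.0053, 0.145]
tcp_rot: [-0.0, -0.045, 0.999, -0.0]
wrist_force: [0.1, 3.8, 4.4]
finger_gap: 0.195
grasp_force: 30.0
```

Call:
{"fn": "apply_moves", "kwargs": {
  "targets": [
    [[0,-0.05,0,0,0,0],[0,-0.1,0,0,0,0],[0,-0.15,0,0,0,0],[0,-0.2,0,0,0,0],[0,-0.25,0,0,0,0],[0,-0.3,0,0,0,0],[0,-0.3,0,0,0,0],[0,-0.3,0,0,0,0]]
  ]
}}

```text
clock: 11.58
tool_pos: [0.4965, 0.0022, 0.145]
tcp_rot: [-0.0, -0.045, 0.999, -0.0]
wrist_force: [-0.0, 3.7, 4.5]
finger_gap: 0.189
grasp_force: 30.0
```

Call:
{"fn": "apply_moves", "kwargs": {
  "targets": [
    [[0,-0.05,0,0,0,0],[0,-0.1,0,0,0,0],[0,-0.15,0,0,0,0],[0,-0.2,0,0,0,0],[0,-0.25,0,0,0,0],[0,-0.3,0,0,0,0],[0,-0.3,0,0,0,0],[0,-0.3,0,0,0,0]]
  ]
}}

```text
clock: 12.25
tool_pos: [0.4968, -0.0008, 0.145]
tcp_rot: [-0.0, -0.045, 0.999, -0.0]
wrist_force: [-0.4, 2.1, 4.0]
finger_gap: 0.193
grasp_force: 30.0
```

Call:
{"fn": "apply_moves", "kwargs": {
  "targets": [
    [[0,-0.05,0,0,0,0],[0,-0.1,0,0,0,0],[0,-0.15,0,0,0,0],[0,-0.2,0,0,0,0],[0,-0.25,0,0,0,0],[0,-0.3,0,0,0,0],[0,-0.3,0,0,0,0],[0,-0.3,0,0,0,0]]
  ]
}}

```text
clock: 12.92
tool_pos: [0.497, -0.0037, 0.145]
tcp_rot: [-0.0, -0.045, 0.999, -0.0]
wrist_force: [0.8, -0.5, -1.8]
finger_gap: 0.189
grasp_force: 30.0
```

Call:
{"fn": "apply_moves", "kwargs": {
  "targets": [
    [[0,-0.03,0.02,0,0,0],[0,-0.06,0.05,0,0,0],[0,-0.08,0.1,0,0,0],[0,-0.08,0.15,0,0,0],[0,-0.08,0.2,0,0,0],[0,-0.08,0.25,0,0,0],[0,-0.08,0.25,0,0,0],[0,-0.08,0.25,0,0,0]]
  ]
}}

```text
clock: 13.58
tool_pos: [0.4971, -0.0044, 0.1425]
tcp_rot: [-0.0, -0.045, 0.999, 0.0]
wrist_force: [1.1, 0.1, -2.3]
finger_gap: 0.193
grasp_force: 30.0
```

Call:
{"fn": "apply_moves", "kwargs": {
  "targets": [
    [[0,0,0.05,0,0,0],[0,0,0.1,0,0,0],[0,0,0.15,0,0,0],[0,0,0.2,0,0,0],[0,0,0.25,0,0,0],[0,0,0.3,0,0,0],[0,0,0.35,0,0,0],[0,0,0.4,0,0,0]]
  ]
}}

```text
clock: 14.25
tool_pos: [0.4971, -0.0044, 0.1385]
tcp_rot: [-0.0, -0.045, 0.999, -0.0]
wrist_force: [0.5, 0.6, -0.9]
finger_gap: 0.189
grasp_force: 30.0
```

Call:
{"fn": "apply_moves", "kwargs": {
  "targets": [
    [[0,0,0.05,0,0,0],[0,0,0.1,0,0,0],[0,0,0.15,0,0,0],[0,0,0.2,0,0,0],[0,0,0.25,0,0,0],[0,0,0.3,0,0,0],[0,0,0.35,0,0,0],[0,0,0.4,0,0,0]]
  ]
}}

```text
clock: 14.92
tool_pos: [0.4971, -0.0044, 0.1345]
tcp_rot: [-0.0, -0.045, 0.999, 0.0]
wrist_force: [0.4, 1.0, -0.8]
finger_gap: 0.189
grasp_force: 30.0
```

Call:
{"fn": "apply_moves", "kwargs": {
  "targets": [
    [[0,0,0.04,0,0,0],[0,0,0.08,0,0,0],[0,0,0.12,0,0,0],[0,0,0.16,0,0,0],[0,0,0.2,0,0,0],[0,0,0.2,0,0,0],[0,0,0.2,0,0,0],[0,0,0.2,0,0,0]]
  ]
}}

```text
clock: 15.58
tool_pos: [0.4972, -0.0044, 0.1327]
tcp_rot: [0.0, -0.045, 0.999, -0.0]
wrist_force: [-0.1, 0.0, 1.2]
finger_gap: 0.192
grasp_force: 30.0
```

Call:
{"fn": "apply_moves", "kwargs": {
  "targets": [
    [[0,0,0,0,0,3],[0,0,0,0,0,8],[0,0,0,0,0,13],[0,0,0,0,0,18],[0,0,0,0,0,23],[0,0,0,0,0,28],[0,0,0,0,0,30],[0,0,0,0,0,30]]
  ]
}}

```text
clock: 16.25
tool_pos: [0.4973, -0.0037, 0.1327]
tcp_rot: [0.0, 0.216, 0.976, 0.001]
wrist_force: [1.0, 5.6, 0.9]
finger_gap: 0.194
grasp_force: 30.0
```

```bash
python3 -c "
from h import *
plan(.4972,-.0044,.1325,-5)"
```

```text
t 16.25 pos [ 0.4973 -0.0037  0.1327] yaw 65.04 tilt [ 6.0e-04  1.4e-03 -1.0e+00] F [0.96 5.64 0.91] T [ 1.335 -0.072  0.109] gap 0.194 j6 -1.238
shift cm -0.02 -0.07 0.02 turn z 70.04
```

Call:
{"fn": "apply_moves", "kwargs": {
  "targets": [
    [[0.01,0.02,0,0,0,3],[0.02,0.05,0,0,0,8],[0.02,0.05,0,0,0,13],[0.02,0.05,0,0,0,18],[0.02,0.05,0,0,0,23],[0.02,0.05,0,0,0,28],[0.02,0.05,0,0,0,33],[0.02,0.05,0,0,0,35]]
  ]
}}

```text
clock: 16.92
tool_pos: [0.4976, -0.0032, 0.1327]
tcp_rot: [0.0, 0.501, 0.866, 0.001]
wrist_force: [3.1, 4.9, -0.5]
finger_gap: 0.19
grasp_force: 30.0
```

```bash
python3 -c "
from h import *
plan(.4972,-.0044,.1325,-5)"
```

```text
t 16.9167 pos [ 0.4976 -0.0032  0.1327] yaw 29.9 tilt [ 0.0013  0.0012 -1.    ] F [ 3.09  4.86 -0.52] T [ 1.295 -0.374  0.175] gap 0.19 j6 -0.624
shift cm -0.08 -0.1 0.02 turn z 34.9
```

Call:
{"fn": "apply_moves", "kwargs": {
  "targets": [
    [[0.01,0.02,0,0,0,4],[0.01,0.04,0,0,0,8],[0.01,0.04,0,0,0,12],[0.01,0.04,0,0,0,16],[0.01,0.04,0,0,0,20],[0.01,0.04,0,0,0,24],[0.01,0.04,0,0,0,27],[0.01,0.04,0,0,0,27]]
  ]
}}

```text
clock: 17.58
tool_pos: [0.498, -0.003, 0.1327]
tcp_rot: [0.0, 0.688, 0.725, 0.001]
wrist_force: [1.7, 4.8, -0.0]
finger_gap: 0.196
grasp_force: 30.0
```

```bash
python3 -c "
from h import *
plan(.4972,-.0044,.1325,-5)"
```

```text
t 17.5833 pos [ 0.498  -0.003   0.1327] yaw 3.01 tilt [ 0.0014  0.001  -1.    ] F [ 1.66  4.76 -0.03] T [ 1.166 -0.512  0.104] gap 0.196 j6 -0.154
shift cm -0.13 -0.09 0.02 turn z 8.01
```

Small steps now, to feel the stop in the torque.

Call:
{"fn": "apply_moves", "kwargs": {
  "targets": [
    [[0,0,0,0,0,1],[0,0,0,0,0,2],[0,0,0,0,0,3],[0,0,0,0,0,4],[0,0,0,0,0,5],[0,0,0,0,0,6],[0,0,0,0,0,7],[0,0,0,0,0,7]]
  ]
}}

```text
clock: 18.25
tool_pos: [0.4981, -0.0031, 0.1327]
tcp_rot: [0.0, 0.73, 0.683, 0.001]
wrist_force: [2.1, 4.3, 0.1]
finger_gap: 0.194
grasp_force: 30.0
```

```bash
python3 -c "
from h import *
plan(.4972,-.0044,.1325,-5)"
```

```text
t 18.25 pos [ 0.4981 -0.0031  0.1327] yaw -3.85 tilt [ 0.0016  0.001  -1.    ] F [2.08 4.25 0.13] T [ 1.107 -0.551  0.12 ] gap 0.194 j6 -0.034
shift cm -0.14 -0.08 0.02 turn z 1.15
```

Call:
{"fn": "apply_moves", "kwargs": {
  "targets": [
    [[0,0,0,0,0,0.7],[0,0,0,0,0,1.4],[0,0,0,0,0,2.1],[0,0,0,0,0,2.8],[0,0,0,0,0,3.5],[0,0,0,0,0,3.5],[0,0,0,0,0,3.5],[0,0,0,0,0,3.5]]
  ]
}}

```text
clock: 18.92
tool_pos: [0.4981, -0.0031, 0.1327]
tcp_rot: [0.0, 0.751, 0.661, 0.001]
wrist_force: [1.9, 5.1, -0.6]
finger_gap: 0.192
grasp_force: 30.0
```

```bash
python3 -c "
from h import *
plan(.4972,-.0044,.1325,-5)"
```

```text
t 18.9167 pos [ 0.4981 -0.0031  0.1327] yaw -7.29 tilt [ 0.0018  0.001  -1.    ] F [ 1.86  5.08 -0.58] T [ 1.065 -0.563  0.109] gap 0.192 j6 0.026
shift cm -0.14 -0.07 0.02 turn z -2.29
```

Call:
{"fn": "apply_moves", "kwargs": {
  "targets": [
    [[0,0,0,0,0,0.7],[0,0,0,0,0,1.4],[0,0,0,0,0,2.1],[0,0,0,0,0,2.8],[0,0,0,0,0,3.5],[0,0,0,0,0,3.5],[0,0,0,0,0,3.5],[0,0,0,0,0,3.5]]
  ]
}}

```text
clock: 19.58
tool_pos: [0.4982, -0.0031, 0.1327]
tcp_rot: [0.0, 0.77, 0.637, 0.001]
wrist_force: [2.3, 5.2, -1.2]
finger_gap: 0.188
grasp_force: 30.0
```

```bash
python3 -c "
from h import *
plan(.4972,-.0044,.1325,-5)
p,d=snap('scene','s3')
cv2.imwrite('pics/c3.png',cv2.resize(p[130:230,240:345,::-1],None,fx=5,fy=5,interpolation=cv2.INTER_CUBIC))"
```

```text
t 19.5833 pos [ 0.4982 -0.0031  0.1327] yaw -10.79 tilt [ 0.0018  0.001  -1.    ] F [ 2.31  5.18 -1.2 ] T [ 1.12  -0.606  0.132] gap 0.188 j6 0.087
shift cm -0.15 -0.07 0.02 turn z -5.79
```

View pics/c3.png

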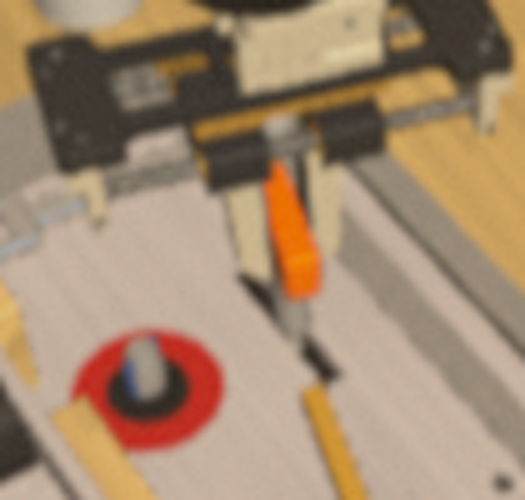

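The handle, crop (275,170) to (305,285), is steeper than the slot line, (245,275) to (330,375). I'll compute its yaw from the image.

```bash
python3 -c "
from h import *
m=CM('scene')
def pj(X):
  c=m['R']@np.array(X)+m['t']; return np.array([(c[0]/c[2]*m['fx']+m['cx']-240)*5,(c[1]/c[2]*m['fy']+m['cy']-130)*5])
c0=np.array([.4982,-.0031])
for yw in (74,79,84,89,95):
  e=np.array([np.cos(np.radians(yw)),np.sin(np.radians(yw))]);n=np.array([-e[1],e[0]])
  print(yw,[pj([*(c0+a*.032*e+b*.009*n),.160]).round(0).tolist() for a,b in((1,1),(1,-1),(-1,1),(-1,-1))],pj([*(c0+.032*e-.009*n),.132]).round(0))
p=cv2.imread('pics/s3.png')[:,:,::-1]
org=lambda c:(c[...,0]>150)&(c[...,2]<70)&(c[...,0]-c[...,1]>70)
k=p[130:230,240:345].astype(int);mk=org(k);ys,xs=np.nonzero(mk)
for y in range(ys.min(),ys.max()+1): r=xs[ys==y];print(5*y,5*r.min(),5*r.max(),end=' | ')
"
```

```text
74 [[314.0, 265.0], [273.0, 273.0], [286.0, 162.0], [247.0, 169.0]] [277. 314.]
79 [[320.0, 263.0], [280.0, 273.0], [280.0, 162.0], [242.0, 171.0]] [284. 314.]
84 [[325.0, 260.0], [287.0, 272.0], [274.0, 163.0], [237.0, 174.0]] [290. 313.]
89 [[330.0, 256.0], [293.0, 271.0], [267.0, 164.0], [231.0, 177.0]] [297. 312.]
95 [[336.0, 252.0], [301.0, 270.0], [260.0, 165.0], [226.0, 181.0]] [304. 311.]
165 275 280 | 170 270 280 | 175 270 280 | 180 265 285 | 185 265 290 | 190 265 290 | 195 265 295 | 200 265 295 | 205 270 295 | 210 270 300 | 215 270 300 | 220 270 300 | 225 270 305 | 230 270 305 | 235 270 305 | 240 275 310 | 245 275 310 | 250 275 310 | 255 280 315 | 260 280 315 | 265 280 315 | 270 280 315 | 275 285 315 | 280 285 315 | 285 285 310 | 290 285 310 | 295 290 295 | Traceback (most recent call last):
  File "<string>", line 13, in <module>
    for y in range(ys.min(),ys.max()+1): r=xs[ys==y];print(5*y,5*r.min(),5*r.max(),end=' | ')
                                                                 ~~~~~^^
    return umr_minimum(a, axis, None, out, keepdims, initial, where)
ValueError: zero-size array to reduction operation minimum which has no identity
```

Call:
{"fn": "apply_moves", "kwargs": {
  "targets": [
    [[0,0,0,0,0,1],[0,0,0,0,0,2],[0,0,0,0,0,3],[0,0,0,0,0,4],[0,0,0,0,0,5],[0,0,0,0,0,5],[0,0,0,0,0,5],[0,0,0,0,0,5]]
  ]
}}

```text
clock: 20.3
tool_pos: [0.4982, -0.0031, 0.1327]
tcp_rot: [0.0, 0.798, 0.603, 0.001]
wrist_force: [3.0, 4.6, -0.8]
finger_gap: 0.19
grasp_force: 30.0
```

```bash
python3 -c "
from h import *
plan(.4972,-.0044,.1325,-5)"
```

```text
t 20.3 pos [ 0.4982 -0.0031  0.1327] yaw -15.79 tilt [ 2.e-03  9.e-04 -1.e+00] F [ 2.99  4.63 -0.83] T [ 1.033 -0.695  0.15 ] gap 0.19 j6 0.174
shift cm -0.15 -0.06 0.02 turn z -10.79
```

Call:
{"fn": "apply_moves", "kwargs": {
  "targets": [
    [[0,0,0,0,0,1],[0,0,0,0,0,2],[0,0,0,0,0,3],[0,0,0,0,0,4],[0,0,0,0,0,5],[0,0,0,0,0,5],[0,0,0,0,0,5],[0,0,0,0,0,5]]
  ]
}}

```text
clock: 20.97
tool_pos: [0.4982, -0.0031, 0.1328]
tcp_rot: [0.0, 0.823, 0.568, 0.001]
wrist_force: [3.1, 4.6, -0.6]
finger_gap: 0.19
grasp_force: 30.0
```

```bash
python3 -c "
from h import *
plan(.4972,-.0044,.1325,-5)
p,d=snap('scene','s4')
cv2.imwrite('pics/c4.png',cv2.resize(p[150:200,280:320,::-1],None,fx=12,fy=12,interpolation=cv2.INTER_CUBIC))"
```

```text
t 20.9667 pos [ 0.4982 -0.0031  0.1328] yaw -20.78 tilt [ 2.1e-03  8.0e-04 -1.0e+00] F [ 3.05  4.56 -0.65] T [ 1.01  -0.64   0.131] gap 0.19 j6 0.262
shift cm -0.16 -0.05 0.03 turn z -15.78
```

View pics/c4.png

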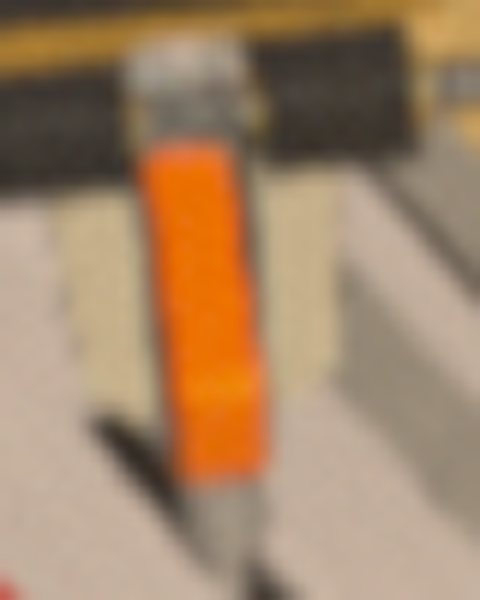

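Call:
{"fn": "apply_moves", "kwargs": {
  "targets": [
    [[0,0,0,0,0,2],[0,0,0,0,0,4],[0,0,0,0,0,6],[0,0,0,0,0,8],[0,0,0,0,0,8],[0,0,0,0,0,8],[0,0,0,0,0,8],[0,0,0,0,0,8]]
  ]
}}

```text
clock: 21.68
tool_pos: [0.4983, -0.0033, 0.1328]
tcp_rot: [0.0, 0.861, 0.509, 0.001]
wrist_force: [3.3, 4.6, -1.6]
finger_gap: 0.191
grasp_force: 30.0
```

```bash
python3 -c "
from h import *
plan(.4972,-.0044,.1325,-5)
p,d=snap('scene','s5')
org=lambda c:(c[...,0]>150)&(c[...,2]<70)&(c[...,0]-c[...,1]>70)
m=CM('scene')
def pj(X):
  c=m['R']@np.array(X)+m['t']; return np.array([c[0]/c[2]*m['fx']+m['cx'],c[1]/c[2]*m['fy']+m['cy']])
from itertools import product
for f in ('s3','s4','s5'):
  q=cv2.imread(f'pics/{f}.png')[:,:,::-1].astype(int); mk=org(q[150:200,280:320]); B=cv2.resize(mk.astype(np.uint8)*255,None,fx=8,fy=8,interpolation=cv2.INTER_LINEAR)>127
  best=[]
  for yw in range(50,104,3):
   bb=0
   for dx,dy in product(range(-12,13,4),repeat=2):
    e=np.array([np.cos(np.radians(yw)),np.sin(np.radians(yw))]);n=np.array([-e[1],e[0]]); c0=[.4982,-.0031]
    pts=np.array([(pj([*(c0+a*.032*e+b*.009*n),z])-[280,150]+.5)*8+[dx,dy] for a in(1,-1) for b in(1,-1) for z in(.132,.16)],np.float32)
    M=np.zeros(B.shape,np.uint8);cv2.fillConvexPoly(M,cv2.convexHull(pts).astype(np.int32),1)
    lo=30*8-150*0; 
    r=slice(200,None) # lower part only, not hidden by the gripper
    i=(M[r]>0)&B[r];u=(M[r]>0)|B[r];bb=max(bb,i.sum()/u.sum())
   best.append((round(bb,3),yw))
  print(f,sorted(best)[::-1][:5])
"
```

```text
t 21.6833 pos [ 0.4983 -0.0033  0.1328] yaw -28.76 tilt [ 2.1e-03  6.0e-04 -1.0e+00] F [ 3.31  4.55 -1.57] T [ 0.921 -0.776  0.191] gap 0.191 j6 0.401
shift cm -0.15 -0.04 0.03 turn z -23.76
s3 [(np.float64(0.749), 71), (np.float64(0.74), 68), (np.float64(0.717), 74), (np.float64(0.686), 65), (np.float64(0.682), 77)]
s4 [(np.float64(0.786), 68), (np.float64(0.77), 65), (np.float64(0.751), 71), (np.float64(0.734), 62), (np.float64(0.718), 74)]
s5 [(np.float64(0.813), 65), (np.float64(0.799), 68), (np.float64(0.78), 62), (np.float64(0.76), 71), (np.float64(0.741), 59)]
```

```bash
python3 -c "
from h import *
org=lambda c:(c[...,0]>130)&(c[...,2]<80)&(c[...,0]-c[...,1]>60)
for f,z0 in (('s0',.12),('s3',.145),('s4',.145),('s5',.145)):
  q=cv2.imread(f'pics/{f}.png')[:,:,::-1].astype(int); d=np.load(f'pics/{f}.npy'); mk=org(q)
  if f!='s0': mk[:150]=0;mk[200:]=0;mk[:,:280]=0;mk[:,320:]=0
  else: mk[:300]=0;mk[:,:380]=0;mk[:,435:]=0
  W=np.array([world('scene',u,v,d[v,u]) for v,u in zip(*np.nonzero(mk))])
  print(f,len(W),np.percentile(W[:,2],[5,50,95]).round(3))
  T=W[W[:,2]>np.percentile(W[:,2],95)-.008][:,:2]; c=T.mean(0); U,S,V=np.linalg.svd(T-c); print(c.round(4),len(T),'yaw',np.degrees(np.arctan2(V[0,1],V[0,0]))%180, S)
  # left and right edges of the top face by row, at z=top
  vs=sorted(set(np.nonzero(mk)[0])); L=[];Rr=[]
  for v in vs:
    us=np.nonzero(mk[v])[0]; L.append(atz('scene',us.min()-.5,v,.16 if f!='s0' else .128)[:2]);Rr.append(atz('scene',us.max()+.5,v,.16 if f!='s0' else .128)[:2])
  n=len(vs); 
  for nm,E,a,b in(('L',L,.3,.75),('R',Rr,.2,.7)):
    E=np.array(E)[int(a*n):int(b*n)];V=np.linalg.svd(E-E.mean(0))[2];print(nm,np.degrees(np.arctan2(V[0,1],V[0,0]))%180)
"
```

```text
s0 462 [0.054 0.128 0.131]
[0.4721 0.3778] 353 yaw 19.509540489251528 [0.61940145 0.17793181]
L 10.228303416323863
R 11.957595081164134
s3 189 [0.143 0.164 0.167]
[0.5004 0.0088] 142 yaw 67.53065915050598 [0.57191842 0.06020628]
L 72.55446756295463
R 76.28058108217412
s4 213 [0.144 0.164 0.167]
[0.4996 0.0024] 169 yaw 67.260453491341 [0.59488387 0.06382971]
L 68.27924686184714
R 68.83735754448634
s5 209 [0.143 0.164 0.167]
[0.4993 0.0013] 161 yaw 65.36027025639957 [0.22870671 0.06040029]
L 63.676905320956294
R 67.13462632795105
```

Call:
{"fn": "apply_moves", "kwargs": {
  "targets": [
    [[0,0,0,0,0,2],[0,0,0,0,0,4],[0,0,0,0,0,6],[0,0,0,0,0,6],[0,0,0,0,0,6],[0,0,0,0,0,6],[0,0,0,0,0,6],[0,0,0,0,0,6]]
  ]
}}

```text
clock: 22.4
tool_pos: [0.498, -0.0036, 0.1328]
tcp_rot: [0.0, 0.886, 0.464, 0.001]
wrist_force: [4.2, 3.8, -0.8]
finger_gap: 0.195
grasp_force: 30.0
```

```bash
cat > hy.py <<'E'
from h import *
import sys
def hy(f):
  q=cv2.imread(f'pics/{f}.png')[:,:,::-1].astype(int); mk=(q[...,0]>130)&(q[...,2]<80)&(q[...,0]-q[...,1]>60)
  mk[:150]=0;mk[200:]=0;mk[:,:280]=0;mk[:,320:]=0
  vs=sorted(set(np.nonzero(mk)[0])); n=len(vs)
  for a,b,k in((.3,.75,0),(.2,.7,1)):
    E=[]
    for v in vs[int(a*n):int(b*n)]:
      us=np.nonzero(mk[v])[0]; E.append(atz('scene',(us.min()-.5,us.max()+.5)[k],v,.16)[:2])
    E=np.array(E);V=np.linalg.svd(E-E.mean(0))[2];print('edge',np.degrees(np.arctan2(V[0,1],V[0,0]))%180)
plan(.4972,-.0044,.1325,-5)
T=[]
for i in range(3): snap('scene',sys.argv[1]); T.append(arm.observe()['wrist_torque'][2])
print(T)
hy(sys.argv[1])
E
python3 hy.py s6
```

```text
t 22.4 pos [ 0.498  -0.0036  0.1328] yaw -34.77 tilt [ 1.4e-03  1.0e-04 -1.0e+00] F [ 4.19  3.81 -0.77] T [ 0.701 -0.959 -0.035] gap 0.195 j6 0.506
shift cm -0.11 -0.02 0.03 turn z -29.77
[np.float64(0.02179843267488283), np.float64(0.01700439561518124), np.float64(-4.6963070317236535e-05)]
edge 56.96567090406132
edge 62.991951647001336
```

```bash
python3 -c "
from h import *
f=lambda n:cv2.resize(cv2.imread(f'pics/{n}.png')[148:203,275:325],None,fx=8,fy=8,interpolation=cv2.INTER_CUBIC)
cv2.imwrite('pics/c6.png',np.hstack([f('s3'),f('s6')]))"
```

```text
(no output)
```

View pics/c6.png

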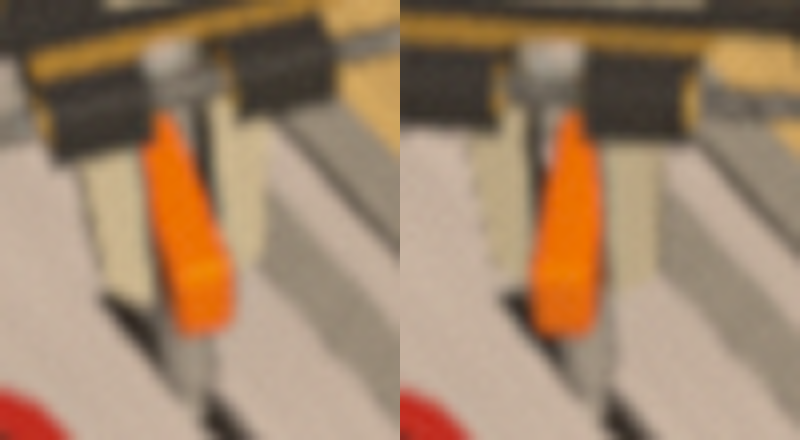

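The torque dropped to about zero at 130°, so the key has slipped a position relative to the lock or the grip. I'll go on clockwise, which can't undo the lock, and watch the torque.

Call:
{"fn": "apply_moves", "kwargs": {
  "targets": [
    [[0,0,0,0,0,2],[0,0,0,0,0,4],[0,0,0,0,0,6],[0,0,0,0,0,8],[0,0,0,0,0,10],[0,0,0,0,0,10],[0,0,0,0,0,10],[0,0,0,0,0,10]]
  ]
}}

```text
clock: 23.22
tool_pos: [0.498, -0.0036, 0.1328]
tcp_rot: [0.0, 0.923, 0.385, 0.001]
wrist_force: [5.0, 2.8, -0.8]
finger_gap: 0.191
grasp_force: 30.0
```

```bash
python3 hy.py s7
```

```text
t 23.2167 pos [ 0.498  -0.0036  0.1328] yaw -44.77 tilt [ 0.0014 -0.     -1.    ] F [ 5.05  2.79 -0.85] T [ 0.585 -0.945 -0.058] gap 0.191 j6 0.68
shift cm -0.11 -0.0 0.03 turn z -39.77
[np.float64(-0.050931239974552914), np.float64(-0.016368547719746013), np.float64(-0.057445696506965016)]
edge 53.327996029874264
edge 67.80530455374323
```

```bash
python3 -c "
from h import *
for f in 's3','s4','s5','s6','s7':
  q=cv2.imread(f'pics/{f}.png')[:,:,::-1].astype(int); d=np.load(f'pics/{f}.npy'); mk=(q[...,0]>130)&(q[...,2]<80)&(q[...,0]-q[...,1]>60)
  mk[:150]=0;mk[200:]=0;mk[:,:275]=0;mk[:,325:]=0
  vs,us=np.nonzero(mk); W=np.array([world('scene',u,v,d[v,u]) for v,u in zip(vs,us)])
  E=W[(W[:,2]<.158)&(W[:,2]>.138)]; c=np.median(E,0)[:2]-[.4982+.001,-.0031+.003]
  P=W[(W[:,2]>.158)&(W[:,2]<.172)]; t=P[np.argsort(P[:,1])][-15:].mean(0)[:2]-[.4992,-.0001]
  print(f,len(W),len(E),c.round(4),'yaw',np.degrees(np.arctan2(c[1],c[0])).round(1),t.round(4),np.degrees(np.arctan2(t[1],t[0])).round(1))
"
```

```text
s3 199 42 [0.0065 0.0259] yaw 75.8 [0.0019 0.0267] 85.9
s4 223 42 [0.0093 0.0249] yaw 69.5 [0.0051 0.0254] 78.6
s5 219 46 [0.0119 0.0234] yaw 63.2 [0.0081 0.0245] 71.7
s6 203 46 [0.0142 0.0219] yaw 57.0 [0.0096 0.0226] 67.0
s7 184 55 [0.0151 0.0179] yaw 50.0 [0.0135 0.0197] 55.7
```

Call:
{"fn": "apply_moves", "kwargs": {
  "targets": [
    [[0,0,0,0,0,3],[0,0,0,0,0,7],[0,0,0,0,0,11],[0,0,0,0,0,15],[0,0,0,0,0,19],[0,0,0,0,0,20],[0,0,0,0,0,20],[0,0,0,0,0,20]]
  ]
}}

```text
clock: 24.03
tool_pos: [0.498, -0.0037, 0.1328]
tcp_rot: [0.0, 0.976, 0.219, 0.001]
wrist_force: [4.9, 2.7, -1.1]
finger_gap: 0.192
grasp_force: 30.0
```

```bash
sed -i '/^hy(/d' hy.py; python3 hy.py s8
```

```text
t 24.0333 pos [ 0.498  -0.0037  0.1328] yaw -64.76 tilt [ 1.5e-03 -1.0e-04 -1.0e+00] F [ 4.86  2.67 -1.09] T [ 0.591 -1.059  0.014] gap 0.192 j6 1.029
shift cm -0.11 0.03 0.03 turn z -59.76
[np.float64(-0.00631960862890317), np.float64(-0.04724861830091173), np.float64(0.008997276641109452)]
```

Call:
{"fn": "apply_moves", "kwargs": {
  "targets": [
    [[0.03,0,0,0,0,2],[0.06,0,0,0,0,5],[0.06,0,0,0,0,8],[0.06,0,0,0,0,11],[0.06,0,0,0,0,13],[0.06,0,0,0,0,15],[0.06,0,0,0,0,15],[0.06,0,0,0,0,15]]
  ]
}}

```text
clock: 24.85
tool_pos: [0.4981, -0.0037, 0.1327]
tcp_rot: [0.0, 0.996, 0.09, 0.0]
wrist_force: [0.9, -0.9, 1.7]
finger_gap: 0.193
grasp_force: 30.0
```

```bash
python3 hy.py s9
```

```text
t 24.85 pos [ 0.4981 -0.0037  0.1327] yaw -79.7 tilt [ 2.e-04 -6.e-04 -1.e+00] F [ 0.89 -0.93  1.72] T [-0.259 -0.346 -0.04 ] gap 0.193 j6 1.291
shift cm -0.1 0.06 0.02 turn z -74.7
[np.float64(-0.05273646651265672), np.float64(-0.03114567450365259), np.float64(0.006240133497738033)]
```

Call:
{"fn": "apply_moves", "kwargs": {
  "targets": [
    [[0,0,0,0,0,1],[0,0,0,0,0,2],[0,0,0,0,0,3],[0,0,0,0,0,4],[0,0,0,0,0,5],[0,0,0,0,0,5],[0,0,0,0,0,5],[0,0,0,0,0,5]]
  ]
}}

```text
clock: 25.67
tool_pos: [0.4979, -0.0033, 0.1325]
tcp_rot: [-0.0, 0.999, 0.045, -0.0]
wrist_force: [2.0, -0.5, 2.7]
finger_gap: 0.189
grasp_force: 30.0
```

```bash
python3 hy.py s10
```

```text
t 25.6667 pos [ 0.4979 -0.0033  0.1325] yaw -84.79 tilt [-3.e-04  0.e+00 -1.e+00] F [ 1.99 -0.55  2.66] T [-0.256 -0.149 -0.005] gap 0.189 j6 1.38
shift cm -0.08 0.1 0.0 turn z -79.79
[np.float64(0.027953238318470824), np.float64(0.006293644748041624), np.float64(0.04583518133978756)]
```

Call:
{"fn": "apply_moves", "kwargs": {
  "targets": [
    [[0,0,0,0,0,1],[0,0,0,0,0,2],[0,0,0,0,0,3],[0,0,0,0,0,4],[0,0,0,0,0,5],[0,0,0,0,0,5],[0,0,0,0,0,5],[0,0,0,0,0,5]]
  ]
}}

```text
clock: 26.48
tool_pos: [0.4981, -0.0033, 0.1326]
tcp_rot: [0.0, 1.0, 0.002, 0.0]
wrist_force: [1.6, -1.9, 1.5]
finger_gap: 0.189
grasp_force: 30.0
```

```bash
python3 hy.py s11
```

```text
t 26.4833 pos [ 0.4981 -0.0033  0.1326] yaw -89.79 tilt [ 1.e-04 -0.e+00 -1.e+00] F [ 1.62 -1.86  1.48] T [-0.235 -0.159 -0.02 ] gap 0.189 j6 1.467
shift cm -0.09 0.11 0.01 turn z -84.79
[np.float64(0.013230006144893256), np.float64(0.01227375622758358), np.float64(0.03516134919112071)]
```

Call:
{"fn": "apply_moves", "kwargs": {
  "targets": [
    [[0,0,0,0,0,1],[0,0,0,0,0,2],[0,0,0,0,0,3],[0,0,0,0,0,4],[0,0,0,0,0,5],[0,0,0,0,0,5],[0,0,0,0,0,5],[0,0,0,0,0,5]]
  ]
}}

```text
clock: 27.3
tool_pos: [0.4981, -0.0034, 0.1326]
tcp_rot: [0.0, 0.999, -0.042, 0.0]
wrist_force: [2.7, -2.1, 2.2]
finger_gap: 0.19
grasp_force: 30.0
```

```bash
python3 hy.py s12
```

```text
t 27.3 pos [ 0.4981 -0.0034  0.1326] yaw -94.79 tilt [ 3.e-04 -1.e-04 -1.e+00] F [ 2.72 -2.09  2.22] T [-0.427 -0.433  0.057] gap 0.19 j6 1.554
shift cm -0.08 0.11 0.01 turn z -89.79
[np.float64(0.005612514809880731), np.float64(0.012325516705337576), np.float64(0.042269762791464036)]
```

Call:
{"fn": "apply_moves", "kwargs": {
  "targets": [
    [[0,0,0,0,0,1],[0,0,0,0,0,2],[0,0,0,0,0,3],[0,0,0,0,0,4],[0,0,0,0,0,5],[0,0,0,0,0,5],[0,0,0,0,0,5],[0,0,0,0,0,5]]
  ]
}}

```text
clock: 28.12
tool_pos: [0.4981, -0.0034, 0.1326]
tcp_rot: [0.0, 0.996, -0.085, 0.0]
wrist_force: [3.7, -1.4, 2.0]
finger_gap: 0.189
grasp_force: 30.0
```

```bash
python3 hy.py s13
```

```text
t 28.1167 pos [ 0.4981 -0.0034  0.1326] yaw -99.79 tilt [ 3.e-04 -1.e-04 -1.e+00] F [ 3.69 -1.38  2.03] T [-0.522 -0.835  0.091] gap 0.189 j6 1.641
shift cm -0.07 0.12 0.01 turn z -94.79
[np.float64(0.024659703026602788), np.float64(0.04237464280975259), np.float64(0.07141791164522819)]
```

Call:
{"fn": "apply_moves", "kwargs": {
  "targets": [
    [[0,0,0,0,0,1],[0,0,0,0,0,2],[0,0,0,0,0,3],[0,0,0,0,0,4],[0,0,0,0,0,5],[0,0,0,0,0,6],[0,0,0,0,0,6],[0,0,0,0,0,6]]
  ]
}}

```text
clock: 28.93
tool_pos: [0.4981, -0.0034, 0.1326]
tcp_rot: [0.0, 0.99, -0.138, 0.0]
wrist_force: [4.6, -1.8, 2.1]
finger_gap: 0.192
grasp_force: 30.0
```

```bash
python3 hy.py s14
```

```text
t 28.9333 pos [ 0.4981 -0.0034  0.1326] yaw -105.85 tilt [ 2.e-04 -1.e-04 -1.e+00] F [ 4.61 -1.78  2.11] T [-0.556 -0.989  0.188] gap 0.192 j6 1.747
shift cm -0.06 0.13 0.01 turn z -100.85
[np.float64(0.19411672344602063), np.float64(0.18130327563628273), np.float64(0.13844644025220804)]
```

The torque is 0.18 N m and rising at 201° of hand turn, which is 180° + play + wind-up. So the lock is at its stop. Now I relax to the aligned angle (hand back 21°) and draw the key out.

Call:
{"fn": "apply_moves", "kwargs": {
  "targets": [
    [[0,0,0,0,0,-3],[0,0,0,0,0,-6],[0,0,0,0,0,-9],[0,0,0,0,0,-13],[0,0,0,0,0,-17],[0,0,0,0,0,-21],[0,0,0,0,0,-21],[0,0,0,0,0,-21]]
  ]
}}

```text
clock: 29.75
tool_pos: [0.4976, -0.003, 0.1324]
tcp_rot: [-0.0, 0.999, 0.044, -0.0]
wrist_force: [2.2, 2.2, 3.1]
finger_gap: 0.192
grasp_force: 30.0
```

```bash
python3 hy.py s15
```

```text
t 29.75 pos [ 0.4976 -0.003   0.1324] yaw -84.98 tilt [-9.e-04  7.e-04 -1.e+00] F [2.22 2.21 3.1 ] T [ 0.4   -0.501 -0.001] gap 0.192 j6 1.383
shift cm -0.05 0.14 -0.01 turn z -79.98
[np.float64(-0.033784220487890926), np.float64(-0.014275681150666068), np.float64(-0.009340658510107477)]
```

Call:
{"fn": "apply_moves", "kwargs": {
  "targets": [
    [[0,0,-0.1,0,0,0],[0,0,-0.3,0,0,0],[0,0,-0.6,0,0,0],[0,0,-1,0,0,0],[0,0,-1.4,0,0,0],[0,0,-1.8,0,0,0],[0,0,-2.2,0,0,0],[0,0,-2.6,0,0,0]]
  ]
}}

```text
clock: 30.57
tool_pos: [0.4977, -0.0034, 0.1589]
tcp_rot: [0.0, 0.999, 0.045, -0.0]
wrist_force: [-0.4, 0.1, -1.9]
finger_gap: 0.192
grasp_force: 30.0
```

Call:
{"fn": "apply_moves", "kwargs": {
  "targets": [
    [[0,0,-0.4,0,0,0],[0,0,-1,0,0,0],[0,0,-1.8,0,0,0],[0,0,-2.6,0,0,0],[0,0,-3.4,0,0,0],[0,0,-3.9,0,0,0],[0,0,-4,0,0,0],[0,0,-4,0,0,0]]
  ]
}}

```text
clock: 31.23
tool_pos: [0.4981, -0.0034, 0.1989]
tcp_rot: [0.0, 0.999, 0.045, 0.0]
wrist_force: [0.3, -0.8, -1.3]
finger_gap: 0.192
grasp_force: 30.0
```

```bash
python3 -c "
from h import *
p,d=snap('scene','s16')
plan(.4676,.3753,.2,-95)
cv2.imwrite('pics/c16.png',cv2.resize(p[120:230,240:345,::-1],None,fx=5,fy=5,interpolation=cv2.INTER_CUBIC))"
```

```text
t 31.2833 pos [ 0.4979 -0.0034  0.1985] yaw -84.8 tilt [-0.  0. -1.] F [ 0.11 -0.1  -1.79] T [ 0.013  0.112 -0.005] gap 0.192 j6 1.38
shift cm 0.41 -37.98 -0.15 turn z 10.2
```

View pics/c16.png

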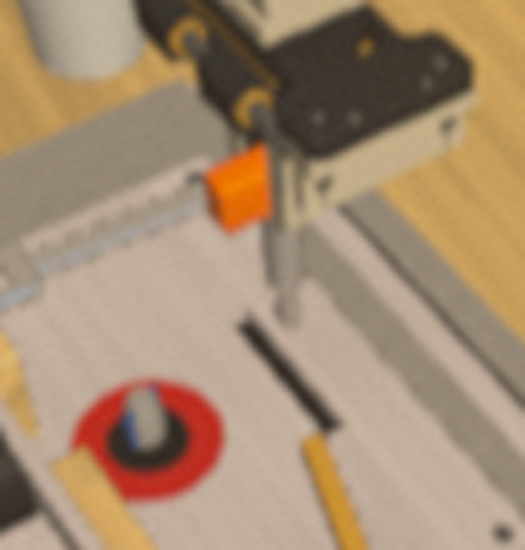

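The key hangs upright, tip at crop (288,318), slot empty, bar and bit untouched. I'll check the tip against the TCP, then carry the key back at the original grasp yaw.

```bash
python3 -c "
from h import *
print(atz('scene',240+288/5-.4,120+321/5-.4,.1985-.0768))
q=cv2.imread('pics/s16.png')[:,:,::-1].astype(int); d=np.load('pics/s16.npy'); mk=(q[...,0]>130)&(q[...,2]<80)&(q[...,0]-q[...,1]>60)
mk[:140]=0;mk[175:]=0;mk[:,:275]=0;mk[:,305:]=0
W=np.array([world('scene',u,v,d[v,u]) for v,u in zip(*np.nonzero(mk))]);print(len(W),np.percentile(W,[2,50,98],axis=0).round(4))
plan(.4676,.3753,.198,85)"
```

```text
[ 0.49686819 -0.00467208  0.1217    ]
163 [[ 0.5032 -0.0082  0.208 ]
 [ 0.5157  0.0054  0.2271]
 [ 0.5277  0.0087  0.2332]]
t 31.2833 pos [ 0.4979 -0.0034  0.1985] yaw -84.8 tilt [-0.  0. -1.] F [ 0.11 -0.1  -1.79] T [ 0.013  0.112 -0.005] gap 0.192 j6 1.38
shift cm 0.41 -37.98 0.05 turn z -169.8
```

Call:
{"fn": "apply_moves", "kwargs": {
  "targets": [
    [[0,-2,0,0,0,-6],[0.1,-5,0,0,0,-12],[0.1,-8.5,0,0,0,-18],[0.2,-12,0,0,0,-25],[0.2,-15.5,0,0,0,-32],[0.3,-19,0,0,0,-39],[0.3,-22.5,0,0,0,-46],[0.3,-26,0,0,0,-52]]
  ]
}}

```text
clock: 31.95
tool_pos: [0.4768, 0.2575, 0.198]
tcp_rot: [-0.0, 0.876, 0.481, -0.0]
wrist_force: [-0.1, -0.3, -1.3]
finger_gap: 0.194
grasp_force: 30.0
```

```bash
python3 -c "
from h import *
plan(.4676,.3753,.198,85)"
```

```text
t 31.95 pos [0.4768 0.2575 0.198 ] yaw -32.44 tilt [-7.e-04 -4.e-04 -1.e+00] F [-0.08 -0.25 -1.34] T [-0.085  0.039 -0.06 ] gap 0.194 j6 0.976
shift cm 9.45 -7.09 0.0 turn z -117.44
```

Call:
{"fn": "apply_moves", "kwargs": {
  "targets": [
    [[1.5,-1.1,0,0,0,-6],[3.5,-2.6,0,0,0,-13],[5.5,-4.1,0,0,0,-20],[7.3,-5.5,0,0,0,-27],[8.6,-6.5,0,0,0,-34],[9.2,-6.9,0,0,0,-41],[9.45,-7.09,0,0,0,-48],[9.45,-7.09,0,0,0,-55]]
  ]
}}

```text
clock: 32.62
tool_pos: [0.4686, 0.3744, 0.1977]
tcp_rot: [-0.0, 0.555, 0.832, -0.001]
wrist_force: [0.2, 0.6, -1.4]
finger_gap: 0.194
grasp_force: 30.0
```

Call:
{"fn": "apply_moves", "kwargs": {
  "targets": [
    [[0,0,0,0,0,-7],[0,0,0,0,0,-14],[0,0,0,0,0,-21],[0,0,0,0,0,-28],[0,0,0,0,0,-35],[0,0,0,0,0,-42],[0,0,0,0,0,-49],[0,0,0,0,0,-55]]
  ]
}}

```text
clock: 33.28
tool_pos: [0.4688, 0.3735, 0.1978]
tcp_rot: [-0.0, 0.108, 0.994, -0.0]
wrist_force: [0.4, 0.3, -1.3]
finger_gap: 0.191
grasp_force: 30.0
```

Call:
{"fn": "apply_moves", "kwargs": {
  "targets": [
    [[0,0,0,0,0,-3],[0,0,0,0,0,-6],[0,0,0,0,0,-7],[0,0,0,0,0,-7],[0,0,0,0,0,-7],[0,0,0,0,0,-7],[0,0,0,0,0,-7],[0,0,0,0,0,-7]]
  ]
}}

```text
clock: 33.95
tool_pos: [0.469, 0.3737, 0.1985]
tcp_rot: [-0.0, 0.051, 0.999, -0.0]
wrist_force: [-0.5, 0.2, -1.1]
finger_gap: 0.188
grasp_force: 30.0
```

```bash
python3 -c "
from h import *
plan(.4676,.3753,.13,85)
p,d=snap('scene','s17')
cv2.imwrite('pics/c17.png',cv2.resize(p[260:380,350:480,::-1],None,fx=5,fy=5,interpolation=cv2.INTER_CUBIC))"
```

```text
t 33.95 pos [0.469  0.3737 0.1985] yaw 84.17 tilt [-1.e-04 -0.e+00 -1.e+00] F [-0.53  0.2  -1.12] T [0.017 0.001 0.06 ] gap 0.188 j6 -0.874
shift cm 0.16 0.15 6.85 turn z -0.83
```

Call:
{"fn": "apply_moves", "kwargs": {
  "targets": [
    [[0.08,0.08,0,0,0,-0.4],[0.15,0.15,1,0,0,-0.8],[0.15,0.15,2.2,0,0,-0.8],[0.15,0.15,3.4,0,0,-0.8],[0.15,0.15,4.6,0,0,-0.8],[0.15,0.15,5.6,0,0,-0.8],[0.15,0.15,6.3,0,0,-0.8],[0.15,0.15,6.5,0,0,-0.8]]
  ]
}}

```text
clock: 34.67
tool_pos: [0.4672, 0.3749, 0.1317]
tcp_rot: [-0.001, 0.044, 0.999, -0.001]
wrist_force: [0.0, 0.4, -2.1]
finger_gap: 0.191
grasp_force: 30.0
```

Call:
{"fn": "apply_moves", "kwargs": {
  "targets": [
    [[0,0,0,0,0,0],[0,0,0.1,0,0,0],[0,0,0.2,0,0,0],[0,0,0.3,0,0,0],[0,0,0.4,0,0,0],[0,0,0.5,0,0,0],[0,0,0.55,0,0,0],[0,0,0.6,0,0,0]]
  ]
}}

```text
clock: 35.33
tool_pos: [0.4677, 0.3753, 0.1275]
tcp_rot: [0.0, 0.044, 0.999, 0.0]
wrist_force: [-0.2, 0.7, -2.4]
finger_gap: 0.193
grasp_force: 30.0
```

```bash
python3 -c "
from h import *
plan(.4677,.3753,.0968,85)"
```

```text
t 35.3333 pos [0.4677 0.3753 0.1275] yaw 85.0 tilt [ 0.  0. -1.] F [-0.19  0.72 -2.4 ] T [ 0.063  0.002 -0.033] gap 0.193 j6 -0.885
shift cm -0.0 -0.0 3.07 turn z -0.0
```

Pose identical to the grasp; lowering into the hole gently.

Call:
{"fn": "apply_moves", "kwargs": {
  "targets": [
    [[0,0,0.05,0,0,0],[0,0,0.1,0,0,0],[0,0,0.15,0,0,0],[0,0,0.2,0,0,0],[0,0,0.25,0,0,0],[0,0,0.3,0,0,0],[0,0,0.35,0,0,0],[0,0,0.4,0,0,0]]
  ]
}}

```text
clock: 36.0
tool_pos: [0.4677, 0.3753, 0.1235]
tcp_rot: [0.0, 0.044, 0.999, 0.0]
wrist_force: [-0.1, 0.0, -1.3]
finger_gap: 0.192
grasp_force: 30.0
```

Call:
{"fn": "apply_moves", "kwargs": {
  "targets": [
    [[0,0,0.1,0,0,0],[0,0,0.2,0,0,0],[0,0,0.3,0,0,0],[0,0,0.4,0,0,0],[0,0,0.5,0,0,0],[0,0,0.6,0,0,0],[0,0,0.7,0,0,0],[0,0,0.8,0,0,0]]
  ]
}}

```text
clock: 36.67
tool_pos: [0.4677, 0.3753, 0.1154]
tcp_rot: [0.0, 0.044, 0.999, -0.0]
wrist_force: [0.7, 1.3, -1.6]
finger_gap: 0.19
grasp_force: 30.0
```

In the hole and free. 18.6 mm to go.

Call:
{"fn": "apply_moves", "kwargs": {
  "targets": [
    [[0,0,0.2,0,0,0],[0,0,0.4,0,0,0],[0,0,0.7,0,0,0],[0,0,1,0,0,0],[0,0,1.3,0,0,0],[0,0,1.5,0,0,0],[0,0,1.65,0,0,0],[0,0,1.7,0,0,0]]
  ]
}}

```text
clock: 37.33
tool_pos: [0.4676, 0.3753, 0.0982]
tcp_rot: [-0.0, 0.044, 0.999, -0.0]
wrist_force: [-0.0, 0.3, -1.1]
finger_gap: 0.189
grasp_force: 30.0
```

Call:
{"fn": "apply_moves", "kwargs": {
  "targets": [
    [[0,0,0.04,0,0,0],[0,0,0.08,0,0,0],[0,0,0.12,0,0,0],[0,0,0.15,0,0,0],[0,0,0.17,0,0,0],[0,0,0.17,0,0,0],[0,0,0.17,0,0,0],[0,0,0.17,0,0,0]]
  ]
}}

```text
clock: 38.0
tool_pos: [0.4677, 0.3753, 0.0969]
tcp_rot: [0.0, 0.044, 0.999, 0.0]
wrist_force: [0.2, 0.3, -2.0]
finger_gap: 0.191
grasp_force: 30.0
```

Call:
{"fn": "apply_moves", "kwargs": {
  "targets": [
    [[0,0,0.03,0,0,0],[0,0,0.03,0,0,0],[0,0,0.03,0,0,0],[0,0,0.03,0,0,0],[0,0,0.03,0,0,0],[0,0,0.03,0,0,0],[0,0,0.03,0,0,0],[0,0,0.03,0,0,0]]
  ],
  "jaw": -0.2
}}

```text
clock: 38.67
tool_pos: [0.4677, 0.3753, 0.0965]
tcp_rot: [-0.0, 0.044, 0.999, -0.0]
wrist_force: [-0.4, 0.7, 0.2]
finger_gap: 0.597
grasp_force: 0.0
```

Call:
{"fn": "apply_moves", "kwargs": {
  "targets": [
    [[0,0,-0.8,0,0,0],[0,0,-2,0,0,0],[0,0,-3.5,0,0,0],[0,0,-5,0,0,0],[0,0,-6.5,0,0,0],[0,0,-8,0,0,0],[0,0,-9.5,0,0,0],[0,0,-10.5,0,0,0]]
  ]
}}

```text
clock: 39.33
tool_pos: [0.4681, 0.3756, 0.2043]
tcp_rot: [0.001, 0.044, 0.999, 0.001]
wrist_force: [-0.0, 0.5, -0.3]
finger_gap: 0.599
grasp_force: 0.0
```

Call:
{"fn": "apply_moves", "kwargs": {
  "targets": [
    [[2,0,-1,0,0,0],[5,0,-2,0,0,0],[8,0,-3,0,0,0],[11,0,-4,0,0,0],[14,0,-4,0,0,0],[16,0,-4,0,0,0],[17,0,-4,0,0,0],[17,0,-4,0,0,0]]
  ]
}}

```text
clock: 40.0
tool_pos: [0.2971, 0.3904, 0.2423]
tcp_rot: [0.0, 0.043, 0.999, 0.0]
wrist_force: [0.8, 0.4, -0.4]
finger_gap: 0.6
grasp_force: 0.0
```

```bash
python3 -c "
from h import *
p,d=snap('scene','s18')
q,e=snap('top','t18')
plan(.4677,.3753,.0968,85)
org=lambda c:(c[...,0]>150)&(c[...,2]<60)&(c[...,0]-c[...,1]>70)
print(rects('top',q,(190,178,50,40),org,.128)); print(e[199,208],np.load('pics/t0.npy')[199,208])
a=cv2.resize(p[140:390,200:500,::-1],(600,500),interpolation=cv2.INTER_CUBIC)
cv2.imwrite('pics/c18.png',a)"
```

```text
t 40.1 pos [0.299  0.3903 0.2419] yaw 85.02 tilt [ 7.e-04  4.e-04 -1.e+00] F [-0.3   0.17  0.5 ] T [ 0.082 -0.064 -0.005] gap 0.601 j6 -0.661
shift cm -16.94 -0.03 14.51 turn z 0.02
(((0.4663104712963104, 0.3753553330898285), (0.014185935258865356, 0.06093234196305275), 85.56515502929688), array([0.46638307, 0.37523848], dtype=float32))
1.480877 1.4767604
```

View pics/c18.png

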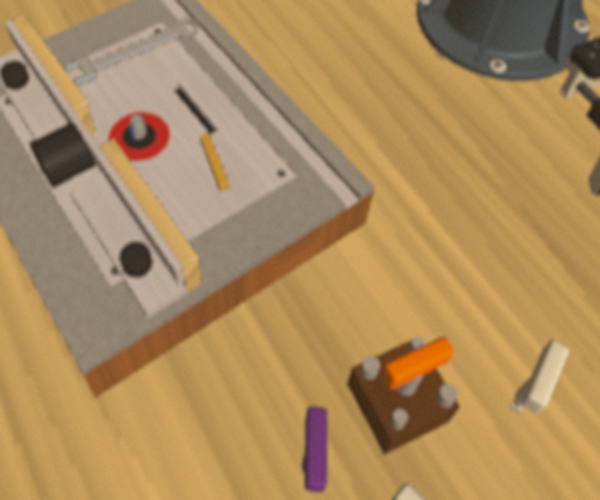

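The final view shows the key upright in its stand at crop (420,362), as at the start. The bar (215,160), the spanner and the bit are undisturbed, and the gripper is clear.

```bash
python3 -c "
from station import arm
print(arm.hand_in())"
```

```text
the job is handed in; nothing more can be done
None
```

The job is handed in with the key upright back in its stand, and I believe the plunge is locked. That is judged only from the key's torque and angle: the key slipped once about 130° round, so I carried on clockwise and took the firm resistance (about 0.18 N m) at about 200° as the stop.

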